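# Fit a brush holder through an alternator's brush window and hold it home

### The job

Take the loose dust cover off the brush window on top of the alternator and lay it flat in its compartment, the long empty one of the plywood parts block. Then take the brush holder out of its pocket in the block, pass it brushes first down through the window until its flange sits fully home on the boss, and keep holding it down there against the brush springs (the screws come later): the program finishes while holding it. Leave the other things on the bench alone.

Things in the scene. Friction and masses are not known exactly. Their poses are not given: they have to be found in the camera images.
- alternator: Aluminium and steel car alternator, 200 mm long, 116 mm across, fixed lying in a blue steel cradle with its shaft level along its own x axis, pulley at the -x end (towards the robot), slip-ring end at +x. Origin on the bench straight below the middle of the brush window; z up. The window's boss is its highest part (142 mm above the bench).
- window (a point): Middle of the window's mouth, at the flat top of its cast boss, 142 mm above the bench; x along the shaft, z up. Boss top 56 (x) x 34 mm. The window is a hole straight down, 32 (x) x 16 mm, 16 mm deep, mouth bevelled 2.5 mm; below it the frame is open down to two copper slip rings, tops 48 mm below the boss top.
- brush_holder: Black moulded brush holder, about 80 g, right either way round; starts upright, hung by its flange in its pocket. Origin: centre of the flange's underside, x lengthways, z up. Flange 50 (x) x 28 x 4 mm; above it a head to grip, 30 (x) x 16 mm, its top at z = 34 mm, with two 7 mm studs; below it a box 30 (x) x 14 mm, 36 mm long (last 3.5 mm slimmer), then two brushes to z = -54 mm.
- brush_a (a joint): How far brush a (8 x 7 mm, at x = -8 mm of the holder, standing 18 mm out of the box) is pushed up into the box, m: 0 out, 0.012 at most. Spring: 1.8 N at 0, 3.6 N at 0.006. Reads 0.006 with the flange home in the window.
- brush_b (a joint): The same for brush b (at x = +8 mm).
- dust_cover: Grey plastic dust cover, 60 g: flat plate 60 mm (x) by 38 mm (y) by 5 mm, with an upright pull rib in the middle, 30 mm (x) by 12 mm (y), its top 33 mm above the underside (a 4 mm low ridge runs out from its ends on the plate). Origin at the centre of its underside, z up. It starts lying loose over the window on the boss.
- block: Plywood parts block, fixed, 140 mm (x) by 160 mm (y) by 66 mm high, with compartments in its top. Origin at the centre of its underside, z up. The holder's pocket, 38 mm (x) by 22 mm (y) and open to the bench, is centred at x = +28, y = -38 mm; the flange rests on the top face. Two small compartments hold screws and washers.
- compartment (a point): Centre of the floor of the dust cover's compartment in the block, 56 mm above the bench, axes as the block's. The compartment measures 48 mm (x) by 74 mm (y), centred at x = -30, y = +30 mm of the block, and is 10 mm deep, so the cover lies in it with its length along y, either way round.
- bearing: Bystander: ball bearing lying flat, 47 mm across, 14 mm high. Origin at the centre of its underside.
- screwdriver: Bystander: screwdriver with black handle, 200 mm long, lying along its x. Origin at its middle, at the bench.
- spare_pulley: Bystander: loose grooved steel pulley lying flat, 62 mm across, 26 mm high. Origin at the centre of its underside.
There are look-alikes about, which are no part of the job. Of the things that look like the block, take the one that is farthest to the robot's right at the start. Leave any purple look-alike of the brush_holder alone.

How it is judged:
By the outcome, as a careful person would: the job done as asked, in the order asked, and still so for the second after the job is handed in, while the arm keeps its last pose, push and grip.
It also fails if it takes over 54 s, if anything falls off the work surface, if the arm or the gripper's body presses on something with over 40 N, if the wrist force passes 120 N, or if a joint passes its speed limit or range.

### The arm

A 6-joint arm with a two-finger parallel gripper is mounted at the origin on the work surface. World frame = base frame: x ahead of the robot, y to its left, z up, the work surface at z = 0. Lengths are in m, angles in rad, forces in N, time in s.
With the tool pointing down it reaches from about 0.375 to 0.75 m from the base axis. Payload 9 kg.
Tool frame: the origin (TCP) lies at the very end of the fingers, on their centre line; the grasp point (between the pads) lies 19 mm behind it; z points along the fingers, y is the direction in which the jaws open and shut (so a half turn about z gives the same grasp; the last joint's range is limited). The gripper opens to 85 mm and grips with 20 to 120 N. Pads are 22 mm wide; open, the fingers measure 114 mm over their backs; the gripper's body (76 mm by 85 mm) begins 54 mm behind the grasp point. The pads swing forward as they close: fully open they stand 13 mm farther back than shut.
Start: joints at [-1.518, 0.104, 0.097, 1.564, 0, 1.353], TCP at [0.161, -0.578, 0.231] pointing down, gripper open.
Joint ranges: [-2.99, 2.99], [-0.84, 1.86], [-1.1, 1.16], [-1.84, 2.11], [-1.51, 1.56], [-3.14, 3.14]. Speed limits (rad/s): [2.22, 2.22, 2.57, 3.14, 3.14, 3.14].

### API

Orientations are given as a rotation vector (axis times angle).
In Python, from plant import bot, snapshot gives the robot as it stands.
- The arm moves only by the tool step_arm, never from a script. Its argument "motion" is text: rows parted by semicolons, each of 7 numbers parted by spaces: the shift along the world's x, y, z in units of 40 mm (1.0 is 40 mm), then the turn, a rotation vector about the world's x, y, z in units of 10 degrees (1.0 is 10 degrees), then the opening in per cent of the stroke, from 0 (shut) to 100 (fully open). In form: x y z wx wy wz gripper; .... A call has exactly 5 rows; each row is the pose to reach, as a shift and turn from the pose commanded when the call began; what a row does not reach only later rows make up. A row lasts 1/8 s, in which the tool goes at most 62.5 mm and 10.7 degrees, less where a joint would pass 70% of its speed; a pose out of reach is approached as far as the arm can. A call with a gripper value outside its range is refused whole. The fingers move at their own pace and stop on an object; "grip_force" is the grip in N (left out, the last holds). Time passes only in rows, so rows that repeat a pose let the fingers close, or fill a call up. It gives the time, the measured TCP pose, the force and the opening at its end, in the units of the state.
- bot.get_obs(): the state, without advancing time (a new reading comes with each control period).
- snapshot(name): name is "side" or "top" or "wrist"; returns a dict with "image" (384x512x3 uint8, red, green, blue), "mtx" (3x3 intrinsics, pixels), "D" ([k1, k2, p1, p2, k3] as OpenCV has them; the pictures are not rectified), "extrinsics" (4x4, takes a point from camera to world coordinates). Camera axes: x right, y up, looking along -z (the intrinsics and any distortion apply to the point x, -y, -z); pixel columns grow to the right and rows downward; lengths in m; the calibration is good to about 2 mm. A picture is of the moment at which its call begins. There is no depth.
- bot.job_done(): hands the job in, once; it reports no verdict.
The state is a dict: "clock": time; "joints": joint angles; "dq": joint speeds; "joint_torque": joint torques, N m; "ee_pos": TCP position; "tcp_rot": TCP orientation; "contact_force": force on the tool from outside, world axes, zero at the start; "wrist_torque": the same for the moment, N m; "finger_gap": finger opening in m.
Only numpy, scipy, OpenCV 4.12 (cv2) and the standard library are available. Lean on these libraries where they do the work, as an engineer would, in place of code of your own. Each camera call takes 0.05 s, during which the arm holds its last target. There are 200 camera calls.

## Working session

There is one attempt and no reset: what is moved stays moved. The work goes in short steps, Python scripts to look and compute and a tool call to move; the robot and the scene stay as the last step left them, time stands still between calls to the robot, and variables do not carry over. Pictures are saved under pics/ and viewed, about 8 in all and at most 12, crops included, and the job is handed in when it is done.

Besides the shell and the picture viewer there is one more tool, called by a JSON object that holds its "api" and its "payload", one argument or row to a line. step_arm: Moves the arm, as the interface text tells. Its arguments: {"type":"object","properties":{"motion":{"type":"string"},"grip_force":{"type":"number"}},"required":["motion"]}

```bash
ls; mkdir -p pics
cat > h.py <<'E'
import numpy as np, cv2, pickle
from plant import bot, snapshot
def shot(cam,name):
    s=snapshot(cam); cv2.imwrite(f'pics/{name}.png',s['image'][:,:,::-1]); pickle.dump(s,open(f'pics/{name}.pkl','wb')); return s
def load(n): return pickle.load(open(f'pics/{n}.pkl','rb'))
def ray(s,uv):
    p=cv2.undistortPoints(np.array([[uv]],float),s['mtx'],np.array(s['D'],float))[0,0]
    E=s['extrinsics']; d=E[:3,:3]@np.array([p[0],-p[1],-1]); return E[:3,3],d
def at(s,uv,z):
    o,d=ray(s,uv); return o+d*(z-o[2])/d[2]
def proj(s,P):
    E=s['extrinsics']; c=(np.atleast_2d(P)-E[:3,3])@E[:3,:3]; c=c*[1,-1,-1]
    return cv2.projectPoints(c,np.zeros(3),np.zeros(3),s['mtx'],np.array(s['D'],float))[0][:,0]
E
python3 - <<'E'
from h import *
print(bot.get_obs())
for c in('top','side','wrist'):
    s=shot(c,c+'0'); print(c,s['extrinsics'].round(3).tolist(),s['D'])
a=cv2.imread('pics/top0.png')
cv2.imwrite('pics/top0b.png',cv2.resize(a,(800,600),interpolation=cv2.INTER_CUBIC))
E
```

```text
pics
{'clock': 0.0, 'joints': array([-1.51768732e+00,  1.04670800e-01,  9.64327906e-02,  1.56390676e+00,
       -4.53428282e-07,  1.35309584e+00]), 'dq': array([-0.00016293, -0.00194939, -0.00022889, -0.00036935,  0.00235137,
       -0.00066749]), 'joint_torque': array([-7.29619132e-04, -5.56934738e+01,  5.03644502e+01,  1.70423038e-02,
       -3.57457038e-04,  3.45330324e-07]), 'ee_pos': array([ 0.16049676, -0.57777439,  0.23051894]), 'tcp_rot': array([-3.11150533e+00, -4.23906467e-01, -1.73332631e-04]), 'contact_force': array([-0.99775411,  0.27219756,  0.16888697]), 'wrist_torque': array([ 0.01511747,  0.01896002, -0.08043046]), 'finger_gap': 0.08542970171601903}
top [[-0.002, 0.989, -0.146, 0.418], [-1.0, -0.002, -0.001, -0.03], [-0.001, 0.146, 0.989, 1.022], [0.0, 0.0, 0.0, 1.0]] [-0.05359058  0.          0.          0.          0.        ]
side [[-0.833, 0.379, -0.403, 0.14], [-0.553, -0.594, 0.584, 0.588], [-0.018, 0.709, 0.704, 0.82], [0.0, 0.0, 0.0, 1.0]] [-0.12371354  0.          0.          0.          0.        ]
wrist [[0.267, 0.921, 0.283, 0.233], [-0.964, 0.256, 0.076, -0.559], [-0.002, -0.293, 0.956, 0.374], [0.0, 0.0, 0.0, 1.0]] [-0.02391035  0.          0.          0.          0.        ]
```

View pics/top0b.png

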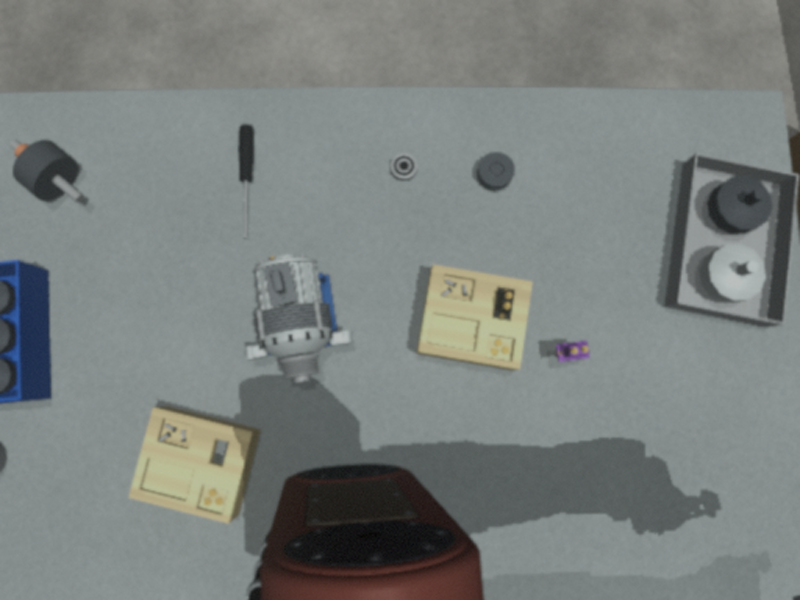

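View pics/side0.png

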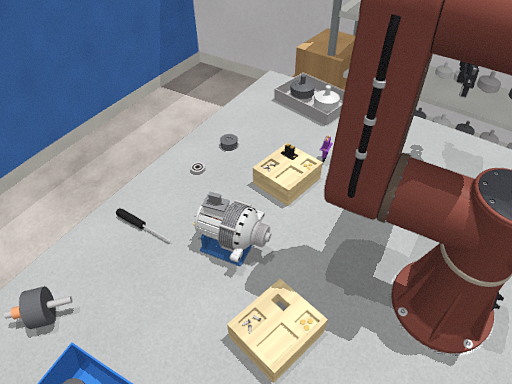

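Top view: alternator with grey cover at about (280,280) of the 800 px picture, and two plywood blocks. The block at (475,318), on the image right = -y = the robot's right, has a black holder at (505,303). The left block at (195,462) has a grey thing in its pocket. A purple holder look-alike stands at (573,350). I'll check the choice in a crop.

Run:
```python
from h import *
t=load('top0');a=cv2.imread('pics/top0.png');w=cv2.imread('pics/wrist0.png')
f=lambda x0,y0,x1,y1,W,H:cv2.resize(a[y0:y1,x0:x1],(W,H),interpolation=cv2.INTER_CUBIC)
m=np.zeros((600,800,3),np.uint8)
m[:300,:400]=f(260,160,380,250,400,300); m[:300,400:]=f(140,155,240,230,400,300)
m[300:,:400]=cv2.resize(w,(400,300)); m[300:,400:]=f(70,250,190,340,400,300)
cv2.imwrite('pics/m1.png',m)
k=512/800
for n,uv,z in [('blk TL',(432,266),.066),('blk TR',(532,280),.066),('blk BR',(520,369),.066),('blk BL',(419,353),.066),('holder',(505,303),.09),('cover',(279,280),.16)]:
    print(n,at(t,np.array(uv)*k,z).round(3))
```

```text
blk TL [ 0.609 -0.1    0.066]
blk TR [ 0.586 -0.258  0.066]
blk BR [ 0.446 -0.235  0.066]
blk BL [ 0.471 -0.078  0.066]
holder [ 0.546 -0.21   0.09 ]
cover [0.57  0.125 0.16 ]
```

View pics/m1.png

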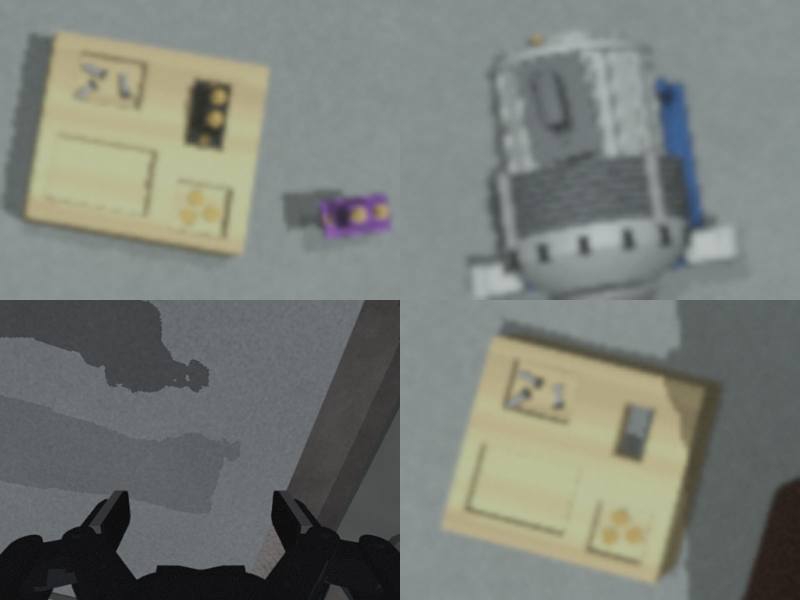

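The right block at about (0.528,-0.168), yaw about -8°, holds the black holder. The left block is a look-alike and the purple holder stands free. Now I'll move the wrist camera over the block.

{"api": "step_arm", "payload": {
  "motion": "9 10.3 1.7 0 0 -1.5 100;9 10.3 1.7 0 0 -1.5 100;9 10.3 1.7 0 0 -1.5 100;9 10.3 1.7 0 0 -1.5 100;9 10.3 1.7 0 0 -1.5 100"
}}

```text
clock: 0.78
ee_pos: [0.3655, -0.3429, 0.27]
tcp_rot: [3.141, 0.014, 0.0]
contact_force: [0.2, -1.3, -0.3]
finger_gap: 0.0856
```

{"api": "step_arm", "payload": {
  "motion": "3.9 4.45 0.8 0 0 0 100;3.9 4.45 0.8 0 0 0 100;3.9 4.45 0.8 0 0 0 100;3.9 4.45 0.8 0 0 0 100;3.9 4.45 0.8 0 0 0 100"
}}

```text
clock: 1.4
ee_pos: [0.5222, -0.1639, 0.302]
tcp_rot: [-3.141, -0.021, -0.001]
contact_force: [-0.7, -0.5, 0.4]
finger_gap: 0.0849
```

Run:
```python
from h import *
o=bot.get_obs();print(o['clock'],o['ee_pos'],o['tcp_rot'],abs(o['dq']).max())
s=shot('wrist','w1');cv2.imwrite('pics/w1b.png',cv2.resize(cv2.imread('pics/w1.png'),(800,600)))
print(s['extrinsics'].round(3).tolist())
```

```text
1.4 [ 0.52218965 -0.16391052  0.30199574] [-3.14124279e+00 -2.13750323e-02 -6.01571856e-04] 0.06954774075189588
[[0.013, 0.956, 0.293, 0.598], [-1.0, 0.012, 0.002, -0.164], [-0.002, -0.293, 0.956, 0.445], [0.0, 0.0, 0.0, 1.0]]
```

View pics/w1b.png

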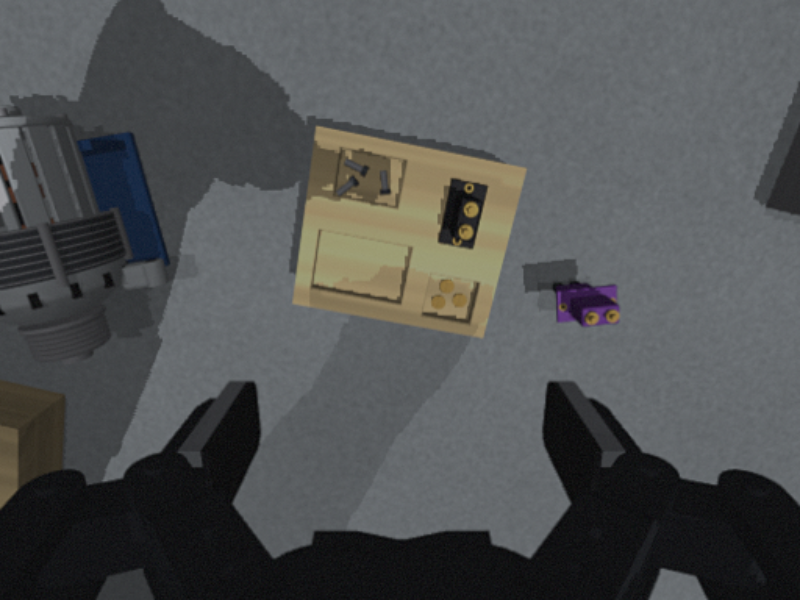

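{"api": "step_arm", "payload": {
  "motion": "1.4 7.2 0 0 0 0 100;1.4 7.2 0 0 0 0 100;1.4 7.2 0 0 0 0 100;1.4 7.2 0 0 0 0 100;1.4 7.2 0 0 0 0 100"
}}

```text
clock: 2.08
ee_pos: [0.5764, 0.1225, 0.3015]
tcp_rot: [3.141, 0.014, -0.001]
contact_force: [1.0, -0.8, 0.2]
finger_gap: 0.0855
```

Run:
```python
from h import *
o=bot.get_obs();print(o['clock'],o['ee_pos'],o['tcp_rot'],abs(o['dq']).max())
s=shot('wrist','w2');cv2.imwrite('pics/w2b.png',cv2.resize(cv2.imread('pics/w2.png'),(800,600)))
print(s['extrinsics'].round(3).tolist())
```

```text
2.075 [0.57644802 0.12246975 0.30154485] [ 3.14137002e+00  1.36860646e-02 -7.22663041e-04] 0.5870295229050776
[[0.008, 0.956, 0.294, 0.652], [-1.0, 0.008, 0.001, 0.122], [-0.001, -0.294, 0.956, 0.445], [0.0, 0.0, 0.0, 1.0]]
```

View pics/w2b.png

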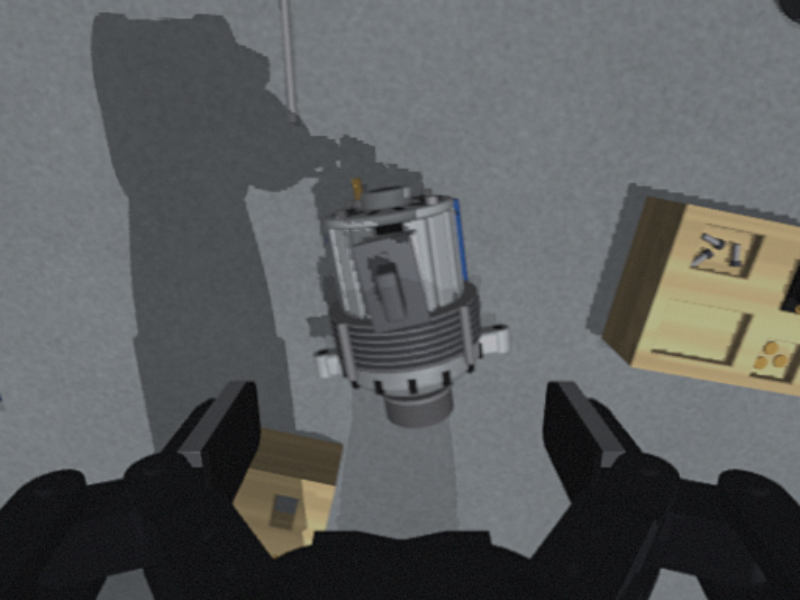

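w1: block corners at (317,127), (525,168), (484,338), (293,303), holder studs at (471,210) and (466,232). w2: cover plate around (392,283), with its rib at (388,285). I'll take one enlarged montage of both for exact pixels.

Run:
```python
from h import *
a=cv2.imread('pics/w1.png');b=cv2.imread('pics/w2.png')
# crops: w1 (180..345,75..225)x? ; w2 (205..295,140..215)
m=np.hstack([cv2.resize(a[75:225,185:340],None,fx=2.6,fy=2.6,interpolation=cv2.INTER_CUBIC),cv2.resize(b[140:218,210:290],None,fx=5,fy=5,interpolation=cv2.INTER_CUBIC)])
print(m.shape);cv2.imwrite('pics/m2.png',m)
```

```text
(390, 803, 3)
```

View pics/m2.png

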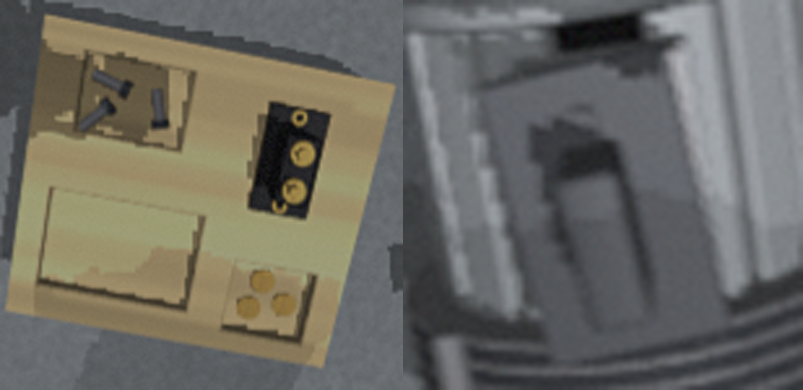

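Run:
```python
from h import *
w1=load('w1');w2=load('w2')
A=lambda p,z:at(w1,(np.array(p)+.5)/2.6+[185,75]-.5,z)
B=lambda p,z:at(w2,(np.array(p)-[403,0]+.5)/5+[210,140]-.5,z)
def quad(n,ps):
    p=np.array(ps)[:,:2];c=p.mean(0);L=[np.linalg.norm(p[i]-p[(i+1)%4])*1e3 for i in range(4)]
    a=(p[0]+p[1]-p[2]-p[3]);b=(p[0]+p[3]-p[1]-p[2])
    print(n,c.round(4),'sides',np.round(L,1),'yaw x',np.degrees(np.arctan2(a[1],a[0])).round(2),'yaw y',np.degrees(np.arctan2(-b[0],b[1])).round(2));return c
c=quad('block',[A(p,.066) for p in[(43,14),(396,84),(323,367),(6,311)]])
quad('comp',[A(p,.066) for p in[(50,187),(204,215),(187,309),(38,281)]])
h=[A(p,.070)[:2] for p in[(300,117),(280,207)]];print('holder holes',h,np.mean(h,0),np.linalg.norm(h[0]-h[1]),np.degrees(np.arctan2(*(h[0]-h[1])[::-1])))
h=[A(p,.105)[:2] for p in[(302,153),(293,191)]];print('studs',np.mean(h,0),np.linalg.norm(h[0]-h[1]),np.degrees(np.arctan2(*(h[0]-h[1])[::-1])))
th=np.radians(-9)
for y in(-8,-9,-10):
    t=np.radians(y);R=np.array([[np.cos(t),-np.sin(t)],[np.sin(t),np.cos(t)]]);print(y,'pocket',c+R@[.028,-.038],'comp',c+R@[-.03,.03])
quad('plate',[B(p,.147) for p in[(480,92),(665,60),(730,325),(550,360)]])
quad('rib',[B(p,.175) for p in[(562,182),(620,172),(652,315),(598,325)]])
```

```text
block [ 0.5288 -0.1666] sides [161.3 140.2 160.  140.5] yaw x -9.89 yaw y -9.95
comp [ 0.5055 -0.1321] sides [73.6 47.5 73.8 46.6] yaw x -9.16 yaw y -10.07
holder holes [array([ 0.56894909, -0.21469919]), array([ 0.52758164, -0.20750481])] [ 0.54826537 -0.211102  ] 0.04198839246453816 -9.865856573602303
studs [ 0.54899378 -0.21006145] 0.01621671907236029 -10.483216861776334
-8 pocket [ 0.55127771 -0.2080921 ] comp [ 0.50330594 -0.13268183]
-9 pocket [ 0.55054955 -0.20847738] comp [ 0.50390117 -0.13224138]
-10 pocket [ 0.54981477 -0.20884991] comp [ 0.504504   -0.13181138]
plate [0.5678 0.1283] sides [36.3 55.8 37.4 56.9] yaw x 13.82 yaw y 11.28
rib [0.5689 0.1274] sides [10.5 27.6 10.1 27.8] yaw x 12.94 yaw y 11.04
```

Run:
```python
from h import *
o=bot.get_obs();print(o['clock'],o['ee_pos'].round(4),o['tcp_rot'].round(3),o['joints'].round(3))
```

```text
2.125 [0.5766 0.1263 0.3012] [-3.14e+00 -1.70e-02  1.00e-03] [-7.000e-03  1.040e-01  2.250e-01  1.692e+00  2.000e-03  3.124e+00]
```

{"api": "step_arm", "payload": {
  "motion": "-0.21 0.05 -1.4 0 0 1.19 100;-0.21 0.05 -2.7 0 0 1.19 100;-0.21 0.05 -2.7 0 0 1.19 100;-0.21 0.05 -2.7 0 0 1.19 100;-0.21 0.05 -2.7 0 0 1.19 100"
}}

```text
clock: 2.75
ee_pos: [0.5698, 0.1229, 0.197]
tcp_rot: [3.123, 0.338, 0.007]
contact_force: [-0.5, -0.1, 0.5]
finger_gap: 0.0854
```

Run:
```python
from h import *
o=bot.get_obs();print(o['clock'],o['ee_pos'].round(4),o['tcp_rot'].round(3),np.degrees(2*np.arctan2(o['tcp_rot'][1],o['tcp_rot'][0])),o['contact_force'])
s=shot('wrist','w3');a=cv2.imread('pics/w3.png')
# overlay predicted cover model
t=np.radians(12.5);R=np.array([[np.cos(t),-np.sin(t)],[np.sin(t),np.cos(t)]])
for hx,hy,z in((.03,.019,.147),(.015,.006,.175)):
    P=[[*(np.array([.568,.128])+R@[sx*hx,sy*hy]),z] for sx,sy in((1,1),(1,-1),(-1,-1),(-1,1))]
    cv2.polylines(a,[(proj(s,P)*16).round().astype(int)],True,(0,0,255),1,cv2.LINE_AA,4)
cv2.imwrite('pics/w3b.png',cv2.resize(a,(800,600)))
```

```text
2.75 [0.5698 0.1229 0.197 ] [3.123 0.338 0.007] 12.356286660012687 [-0.52925465 -0.05447514  0.53968046]
```

View pics/w3b.png

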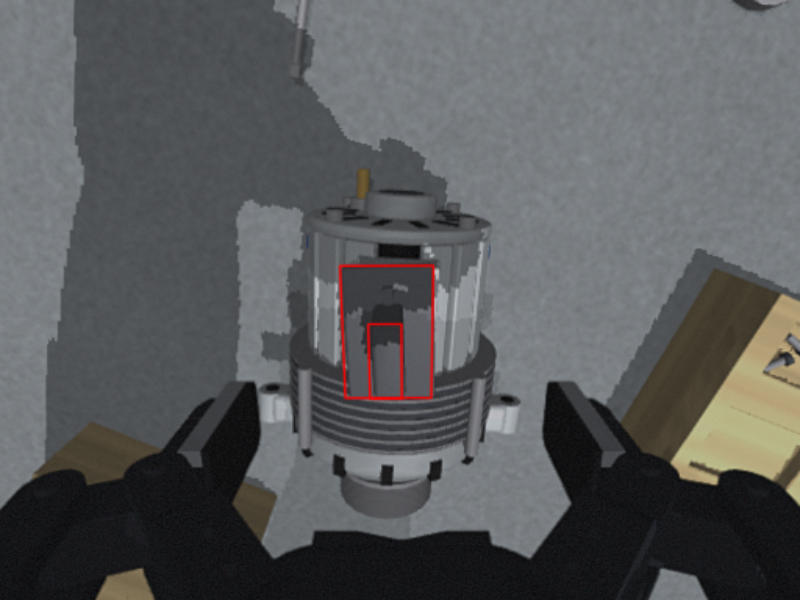

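The model outline (red) lies right on the cover plate and rib, rib centre about (386,360). The tool is about 5 mm short in +y, so I correct that, descend and grip.

{"api": "step_arm", "payload": {
  "motion": "-0.04 0.12 -0.5 0 0 0.02 100;-0.04 0.12 -1.08 0 0 0.02 100;-0.04 0.12 -1.08 0 0 0.02 100;-0.04 0.12 -1.08 0 0 0.02 50;-0.04 0.12 -1.08 0 0 0.02 0",
  "grip_force": 40
}}

```text
clock: 3.42
ee_pos: [0.5671, 0.1282, 0.1517]
tcp_rot: [3.122, 0.345, 0.002]
contact_force: [-0.1, -0.6, 0.1]
finger_gap: 0.0515
```

{"api": "step_arm", "payload": {
  "motion": "0 0 0 0 0 0 0;0 0 0 0 0 0 0;0 0 0 0 0 0 0;0 0 0 0 0 0 0;0 0 0 0 0 0 0"
}}

```text
clock: 4.05
ee_pos: [0.5669, 0.1282, 0.1512]
tcp_rot: [3.122, 0.345, 0.001]
contact_force: [-0.3, -0.2, 5.1]
finger_gap: 0.0113
```

{"api": "step_arm", "payload": {
  "motion": "0 0 0.3 0 0 0 0;0 0 1.3 0 0 0 0;0 0 2.2 0 0 0 0;0 0 2.2 0 0 0 0;0 0 2.2 0 0 0 0"
}}

```text
clock: 4.68
ee_pos: [0.5663, 0.1282, 0.2381]
tcp_rot: [-3.123, -0.345, 0.001]
contact_force: [0.2, 0.8, -1.9]
finger_gap: 0.0112
```

Run:
```python
from h import *
o=bot.get_obs();print(o['clock'],o['ee_pos'].round(4),o['tcp_rot'].round(3),o['finger_gap'],o['contact_force'])
# delta to compartment in 40mm units
p=o['ee_pos'];print(((np.array([.505,-.132,.239])-p)/.04).round(2))
s=shot('wrist','w4');t=shot('top','t4')
a=cv2.imread('pics/w4.png')[90:290,130:400];b=cv2.imread('pics/t4.png')[150:260,150:370]
cv2.imwrite('pics/m4.png',np.vstack([cv2.resize(a,(400,296)),cv2.resize(b,(400,200))]))
```

```text
4.675 [0.5663 0.1282 0.2381] [-3.123e+00 -3.450e-01  1.000e-03] 0.011154825182787383 [ 0.15555218  0.8046752  -1.94891497]
[-1.53 -6.5   0.02]
```

View pics/m4.png

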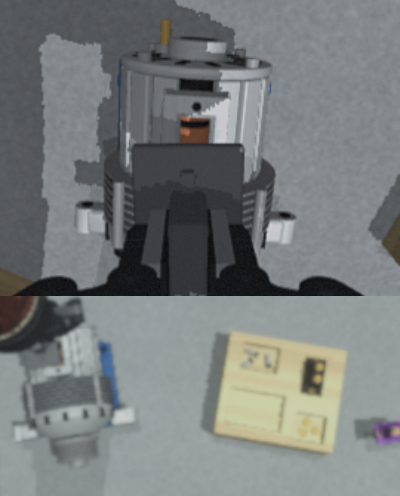

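The cover hangs level in the fingers and the window with the copper ring is open at about (197,130). I'll move it over the compartment with a +67.6° turn.

{"api": "step_arm", "payload": {
  "motion": "-0.3 -1.3 0 0 0 1 0;-0.6 -2.6 0 0 0 2 0;-0.9 -3.9 0 0 0 3 0;-1.2 -5.2 0 0 0 4 0;-1.53 -6.5 0 0 0 5 0"
}}

```text
clock: 5.4
ee_pos: [0.5048, -0.1315, 0.2375]
tcp_rot: [-2.683, -1.632, 0.001]
contact_force: [1.5, 0.1, -0.6]
finger_gap: 0.0113
```

{"api": "step_arm", "payload": {
  "motion": "0 0 0 0 0 1 0;0 0 -0.8 0 0 1.76 0;0 0 -2 0 0 1.76 0;0 0 -3 0 0 1.76 0;0 0 -3 0 0 1.76 0"
}}

```text
clock: 6.02
ee_pos: [0.5032, -0.1288, 0.1148]
tcp_rot: [-2.403, -2.013, 0.004]
contact_force: [-0.2, -0.1, -0.0]
finger_gap: 0.0114
```

Run:
```python
from h import *
o=bot.get_obs();r=o['tcp_rot'];print(o['clock'],o['ee_pos'].round(4),r.round(3),np.degrees(2*np.arctan2(r[1],r[0])),o['finger_gap'],o['contact_force'])
s=shot('wrist','w5');t=shot('side','s5')
a=cv2.imread('pics/w5.png');b=cv2.imread('pics/s5.png')[120:230,230:350]
# overlay compartment rim
y=np.radians(-9.9);R=np.array([[np.cos(y),-np.sin(y)],[np.sin(y),np.cos(y)]]);c=np.array([.505,-.132])
P=[[*(c+R@[sx*.024,sy*.037]),.066] for sx,sy in((1,1),(1,-1),(-1,-1),(-1,1))]
cv2.polylines(a,[(proj(s,P)*16).round().astype(int)],True,(0,0,255),1,cv2.LINE_AA,4)
cv2.imwrite('pics/m5.png',np.hstack([cv2.resize(a,(440,330)),cv2.resize(b,(360,330))]))
```

```text
6.025 [ 0.5032 -0.1288  0.1148] [-2.403 -2.013  0.004] -280.0891124005953 0.01140983580339931 [-0.18118487 -0.05236823 -0.02609882]
```

View pics/m5.png

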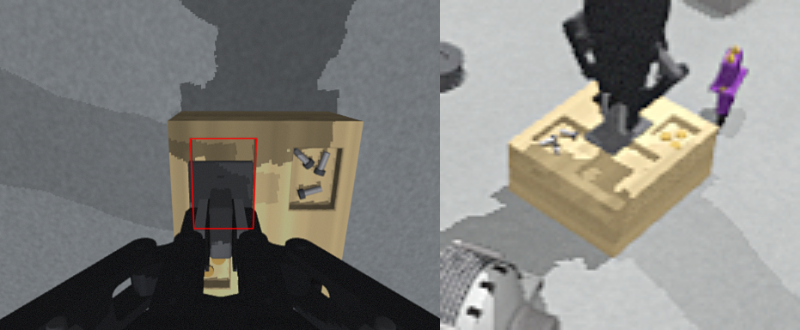

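{"api": "step_arm", "payload": {
  "motion": "0.04 -0.07 -0.5 0 0 0 0;0.04 -0.07 -0.9 0 0 0 0;0.04 -0.07 -1.1 0 0 0 0;0.04 -0.07 -1.1 0 0 0 0;0.04 -0.07 -1.1 0 0 0 0"
}}

```text
clock: 6.75
ee_pos: [0.5078, -0.1332, 0.0754]
tcp_rot: [2.407, 2.017, 0.001]
contact_force: [-1.1, -0.4, -0.7]
finger_gap: 0.011
```

{"api": "step_arm", "payload": {
  "motion": "-0.05 0.03 0 0 0 0 0;-0.05 0.03 -0.1 0 0 0 0;-0.05 0.03 -0.2 0 0 0 0;-0.05 0.03 -0.2 0 0 0 0;-0.05 0.03 -0.2 0 0 0 0"
}}

```text
clock: 7.38
ee_pos: [0.5054, -0.1319, 0.0666]
tcp_rot: [-2.408, -2.017, -0.0]
contact_force: [0.2, -0.5, -1.6]
finger_gap: 0.0112
```

{"api": "step_arm", "payload": {
  "motion": "0 0 -0.03 0 0 0 0;0 0 -0.03 0 0 0 0;0 0 -0.03 0 0 0 45;0 0 -0.03 0 0 0 45;0 0 0.1 0 0 0 45"
}}

```text
clock: 8.0
ee_pos: [0.5052, -0.1318, 0.0706]
tcp_rot: [-2.408, -2.017, 0.0]
contact_force: [0.1, -0.1, -0.2]
finger_gap: 0.0386
```

{"api": "step_arm", "payload": {
  "motion": "0 0 1 0 0 0 45;0 0 2 0 0 0 60;0 0 3 0 0 0 60;0 0 3 0 0 0 60;0 0 3 0 0 0 60"
}}

```text
clock: 8.62
ee_pos: [0.5054, -0.1318, 0.1904]
tcp_rot: [-2.408, -2.017, 0.0]
contact_force: [-0.0, 0.4, 0.4]
finger_gap: 0.0514
```

Run:
```python
from h import *
o=bot.get_obs();r=o['tcp_rot'];print(o['clock'],o['ee_pos'].round(4),r.round(3),np.degrees(2*np.arctan2(r[1],r[0])),o['finger_gap'],o['contact_force'],o['joints'].round(2))
print(((np.array([.5485,-.2108,.19])-o['ee_pos'])/.04).round(2))
```

```text
8.625 [ 0.5054 -0.1318  0.1904] [-2.408 -2.017  0.   ] -280.08905881895856 0.05140741406089105 [-0.01580739  0.43562214  0.3535828 ] [-0.51 -0.14 -0.22  1.49  0.    1.24]
[ 1.08 -1.97 -0.01]
```

{"api": "step_arm", "payload": {
  "motion": "0.2 -0.4 0.3 0 0 -1 80;0.4 -0.8 0.3 0 0 -2 80;0.6 -1.2 0.3 0 0 -3 80;0.8 -1.6 0.3 0 0 -4 80;1.08 -1.97 0.3 0 0 -5 80"
}}

```text
clock: 9.25
ee_pos: [0.5482, -0.2108, 0.201]
tcp_rot: [-3.036, -0.801, 0.003]
contact_force: [-0.9, 1.2, 0.2]
finger_gap: 0.0684
```

{"api": "step_arm", "payload": {
  "motion": "0 0 0 0 0 -1 80;0 0 0 0 0 -2 80;0 0 0 0 0 -3 80;0 0 0 0 0 -3.98 80;0 0 0 0 0 -3.98 80"
}}

```text
clock: 9.88
ee_pos: [0.548, -0.2103, 0.2012]
tcp_rot: [-3.129, 0.269, 0.003]
contact_force: [0.1, 0.8, 0.0]
finger_gap: 0.0683
```

Run:
```python
from h import *
o=bot.get_obs();r=o['tcp_rot'];print(o['clock'],o['ee_pos'].round(4),r.round(3),np.degrees(2*np.arctan2(r[1],r[0])),o['finger_gap'],abs(o['dq']).max())
s=shot('wrist','w6');s=shot('wrist','w6');a=cv2.imread('pics/w6.png')
o=bot.get_obs();print(o['ee_pos'])
y=np.radians(-9.9);R=np.array([[np.cos(y),-np.sin(y)],[np.sin(y),np.cos(y)]])
m=cv2.resize(a,None,fx=1.56,fy=1.56,interpolation=cv2.INTER_CUBIC)
def box(c,hx,hy,z,col):
    P=[[*(np.array(c)+R@[sx*hx,sy*hy]),z] for sx,sy in((1,1),(1,-1),(-1,-1),(-1,1))]
    cv2.polylines(m,[(proj(s,P)*1.56*16).round().astype(int)],True,col,1,cv2.LINE_AA,4)
box((.5485,-.2108),.025,.014,.070,(0,0,255));box((.5485,-.2108),.015,.008,.1,(0,255,0));box((.505,-.132),.019,.030,.061,(255,0,0));box((.505,-.132),.006,.015,.089,(255,0,255))
cv2.imwrite('pics/m6.png',m);print(m.shape)
```

```text
9.875 [ 0.548  -0.2103  0.2012] [-3.129e+00  2.690e-01  3.000e-03] 350.17412605291634 0.0682994096926123 0.09655927239610307
[ 0.54827495 -0.21043145  0.2017186 ]
(599, 799, 3)
```

View pics/m6.png

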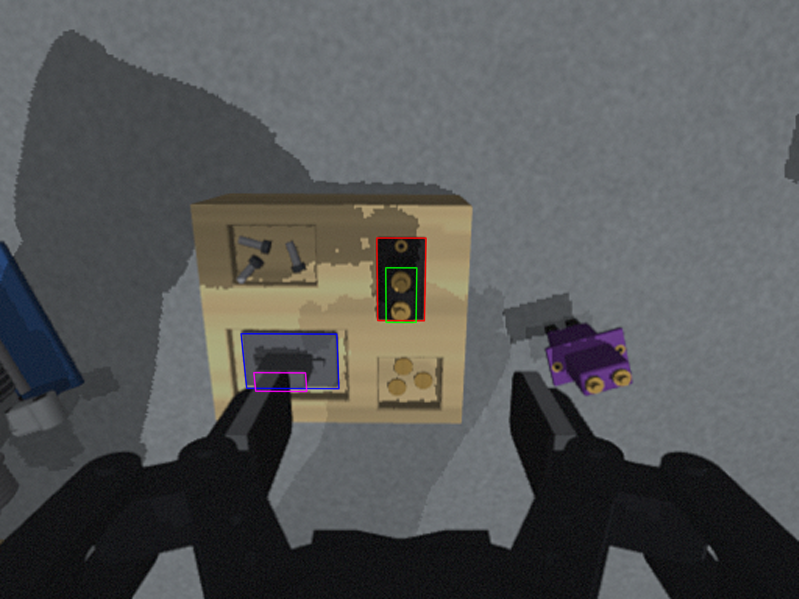

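The cover lies flat in its compartment: its plate matches the blue outline at (290,360). The holder's flange fits the red outline at (401,280). Next I descend and grip the head.

{"api": "step_arm", "payload": {
  "motion": "0.01 -0.01 -1.4 0 0 0 80;0.01 -0.01 -2.6 0 0 0 80;0.01 -0.01 -3.18 0 0 0 80;0.01 -0.01 -3.18 0 0 0 80;0.01 -0.01 -3.18 0 0 0 80",
  "grip_force": 70
}}

```text
clock: 10.6
ee_pos: [0.5496, -0.2114, 0.0768]
tcp_rot: [3.129, -0.269, 0.002]
contact_force: [0.7, 0.2, 1.0]
finger_gap: 0.0683
```

{"api": "step_arm", "payload": {
  "motion": "0 0 0 0 0 0 0;0 0 0 0 0 0 0;0 0 0 0 0 0 0;0 0 0 0 0 0 0;0 0 0 0 0 0 0"
}}

```text
clock: 11.22
ee_pos: [0.5494, -0.2114, 0.0762]
tcp_rot: [3.129, -0.271, 0.002]
contact_force: [-0.9, 0.2, 6.2]
finger_gap: 0.0147
```

{"api": "step_arm", "payload": {
  "motion": "0 0 0.2 0 0 0 0;0 0 1 0 0 0 0;0 0 2.2 0 0 0 0;0 0 3.4 0 0 0 0;0 0 4.4 0 0 0 0"
}}

```text
clock: 11.85
ee_pos: [0.549, -0.211, 0.2536]
tcp_rot: [3.129, -0.271, 0.001]
contact_force: [-0.0, -1.3, -0.2]
finger_gap: 0.0149
```

Run:
```python
from h import *
w=load('w4')
c=cv2.imread('pics/w4.png')[140:190,210:310]
s=shot('side','s7');o=bot.get_obs();print(o['clock'],o['ee_pos'].round(4),o['tcp_rot'].round(3),o['finger_gap'],o['contact_force'])
b=cv2.imread('pics/s7.png')[50:200,230:400]
cv2.imwrite('pics/m7.png',np.vstack([cv2.resize(c,(600,300),interpolation=cv2.INTER_CUBIC),np.pad(cv2.resize(b,(340,300)),((0,0),(0,260),(0,0)))]))
```

```text
11.9 [ 0.5502 -0.2118  0.2592] [ 3.126 -0.27   0.01 ] 0.014608469621792608 [-0.80968891 -1.29077009  3.5669482 ]
```

{"api": "step_arm", "payload": {
  "motion": "-0.1 1.5 0 0 0 0.5 0;-0.2 3 0 0 0 1 0;-0.3 4.5 0 0 0 1.5 0;-0.4 6 0 0 0 2.23 0;-0.5 7.3 0 0 0 2.23 0"
}}

```text
clock: 12.52
ee_pos: [0.5284, 0.083, 0.2514]
tcp_rot: [-3.123, -0.343, 0.0]
contact_force: [0.1, 0.3, -0.6]
finger_gap: 0.0147
```

{"api": "step_arm", "payload": {
  "motion": "0 0.9 0 0 0 0 0;0 0.9 0 0 0 0 0;0 0.9 0 0 0 0 0;0 0.9 0 0 0 0 0;0 0.9 0 0 0 0 0"
}}

```text
clock: 13.15
ee_pos: [0.5292, 0.1161, 0.2514]
tcp_rot: [3.123, 0.337, -0.0]
contact_force: [-0.2, -0.7, -1.6]
finger_gap: 0.0146
```

Run:
```python
from h import *
o=bot.get_obs();r=o['tcp_rot'];print(o['clock'],o['ee_pos'].round(4),r.round(3),np.degrees(2*np.arctan2(r[1],r[0])),o['finger_gap'],o['contact_force'])
s=shot('wrist','w8');o=bot.get_obs();print(o['ee_pos'].round(4))
t=np.radians(12.5);R=np.array([[np.cos(t),-np.sin(t)],[np.sin(t),np.cos(t)]])
P=[[*(np.array([.568,.128])+R@[sx*.016,sy*.008]),.142] for sx,sy in((1,1),(1,-1),(-1,-1),(-1,1))]
print('win',proj(s,P).round(1).tolist())
c=o['ee_pos'];P=[[c[0],c[1],c[2]-.0102-d] for d in(.036,.054)];print('brush',proj(s,P).round(1).tolist())
x0,y0,x1,y1=186,120,326,225
a=cv2.imread('pics/w8.png')[y0:y1,x0:x1]
cv2.imwrite('pics/m8.png',cv2.resize(a,(800,600),interpolation=cv2.INTER_CUBIC))
```

```text
13.15 [0.5292 0.1161 0.2514] [ 3.123  0.337 -0.   ] 12.331798087358102 0.014626753622641184 [-0.16017956 -0.7494415  -1.61012798]
[0.5292 0.1162 0.2514]
win [[241.5, 118.6], [261.7, 118.5], [261.7, 158.2], [242.2, 158.3]]
brush [[255.5, 214.6], [255.6, 205.2]]
```

Run:
```python
from h import *
a=cv2.imread('pics/w8.png')[100:220,176:336]
cv2.imwrite('pics/m8.png',cv2.resize(a,(800,600),interpolation=cv2.INTER_CUBIC))
```

```text
(no output)
```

View pics/m8.png

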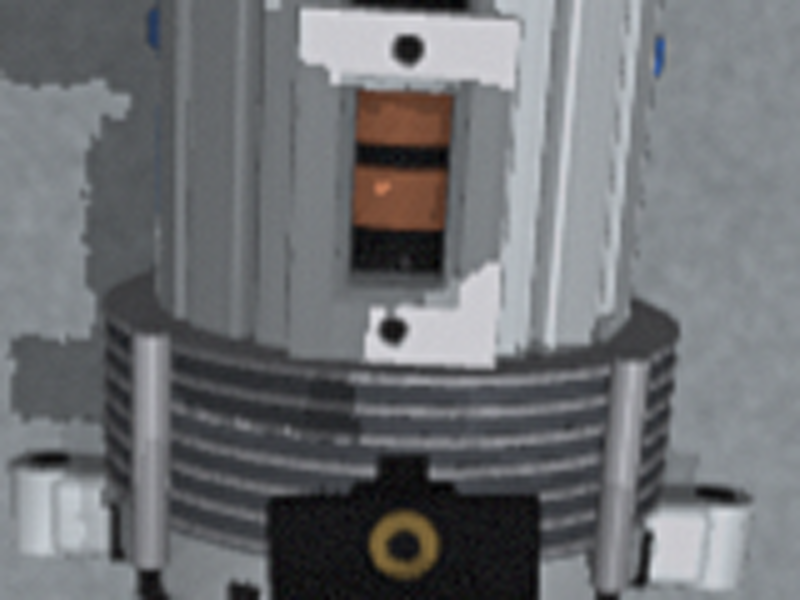

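```bash
cat > a.py <<'E'
from h import *
s=load('w8')
B=lambda p,z:at(s,(np.array(p)+.5)/5+[176,100]-.5,z)
h=[B(p,.142)[:2] for p in[(407,49),(393,330)]];d=h[0]-h[1]
print('holes',np.round(h,4),'mid',np.mean(h,0).round(4),'sep',np.linalg.norm(d),'yaw',np.degrees(np.arctan2(d[1],d[0])))
q=[B(p,.142)[:2] for p in[(348,82),(457,82),(447,283),(349,281)]];print('mouth?',np.mean(q,0),[np.linalg.norm(q[i]-q[(i+1)%4]).round(4) for i in range(4)])
E
python3 - <<'E'
from a import *
tcp=np.array([.5292,.1162,.2514]);y=np.radians(12.33);R=np.array([[np.cos(y),-np.sin(y)],[np.sin(y),np.cos(y)]])
for off in(.008,.0102,.012):
    z=tcp[2]-off+.004
    e=[B(p,z)[:2] for p in[(404,545),(270,497),(540,497)]]
    print(off,[(R.T@(p-tcp[:2])*1e3).round(2).tolist() for p in e],np.linalg.norm(e[1]-e[2]))
# tool axis verticality
import scipy.spatial.transform as T
print(T.Rotation.from_rotvec(bot.get_obs()['tcp_rot']).as_matrix().round(4))
E
```

```text
holes [[0.5914 0.1288]
 [0.5468 0.1214]] mid [0.5691 0.1251] sep 0.04522619409177568 yaw 9.36477896816313
mouth? [0.57054835 0.12533843] [np.float64(0.0172), np.float64(0.0322), np.float64(0.0161), np.float64(0.0319)]
0.008 [[20.01, -0.65], [25.11, 12.69], [25.1, -14.2]] 0.026888648898520752
0.0102 [[19.18, -0.65], [24.36, 12.89], [24.35, -14.4]] 0.02729038987669679
0.012 [[18.51, -0.65], [23.75, 13.06], [23.73, -14.56]] 0.02761908704065903
[[ 9.769e-01  2.137e-01 -1.000e-04]
 [ 2.137e-01 -9.769e-01 -1.000e-04]
 [-1.000e-04  1.000e-04 -1.000e+00]]
```

The picture shows the open window with copper at (402,180), the boss screw holes at (407,49) and (393,330), and the held holder's +x flange hole at (404,545). I'll refine these by blob centroids.

Run:
```python
from a import *
im=cv2.imread('pics/w8.png').astype(float);g=im.sum(2)/3
def blob(p,mask,r=6):
    u,v=(np.array(p)+.5)/5+[176,100]-.5;u0,v0=int(round(u)),int(round(v))
    sub=mask[v0-r:v0+r+1,u0-r:u0+r+1];n,l,st,c=cv2.connectedComponentsWithStats(sub.astype(np.uint8))
    k=l[r,r] if l[r,r] else 1+np.argmax(st[1:,4]);return c[k]+[u0-r,v0-r],st[k,4]
H=[blob(p,g<70) for p in[(407,49),(393,330)]];print(H)
h=[at(s,b[0],.142)[:2] for b in H];d=h[0]-h[1];print('holes mid',np.mean(h,0).round(4),np.linalg.norm(d).round(4),np.degrees(np.arctan2(d[1],d[0])).round(2))
gold=(im[:,:,2]-im[:,:,0]>40);G=blob((404,545),gold,9);print('gold',G,at(s,G[0],.2452))
def quad(n,ps):
    p=np.array(ps)[:,:2];c=p.mean(0);L=[np.linalg.norm(p[i]-p[(i+1)%4])*1e3 for i in range(4)]
    a=(p[0]+p[1]-p[2]-p[3]);b=(p[0]+p[3]-p[1]-p[2])
    print(n,c.round(4),np.round(L,1),np.degrees(np.arctan2(a[1],a[0])).round(2),np.degrees(np.arctan2(-b[0],b[1])).round(2))
quad('boss',[B(p,.142) for p in[(300,10),(521,17),(496,367),(289,357)]])
# copper centreline per row -> rings lateral centre & window wall
u=np.arange(236,276)
for v in range(117,158,4):
    print(v,(g[v,u]).astype(int).tolist())
```

```text
holes [[0.5914 0.1288]
 [0.5468 0.1214]] mid [0.5691 0.1251] sep 0.04522619409177568 yaw 9.36477896816313
mouth? [0.57054835 0.12533843] [np.float64(0.0172), np.float64(0.0322), np.float64(0.0161), np.float64(0.0319)]
[(array([257.19047619, 109.14285714]), np.int32(21)), (array([254. , 165.5]), np.int32(16))]
holes mid [0.5692 0.1251] 0.0454 8.97
gold (array([256.23404255, 208.25531915]), np.int32(94)) [0.54824491 0.11978424 0.2452    ]
boss [0.5691 0.1248] [34.5 56.4 34.5 55.8] 9.28 9.99
117 [126, 125, 127, 127, 126, 124, 128, 124, 103, 105, 103, 95, 103, 150, 155, 156, 154, 157, 153, 150, 146, 111, 141, 146, 145, 143, 148, 149, 141, 108, 104, 123, 103, 100, 112, 126, 130, 132, 129, 136]
121 [123, 127, 126, 128, 123, 126, 127, 119, 91, 104, 102, 72, 68, 66, 68, 69, 81, 88, 91, 81, 82, 76, 76, 71, 69, 70, 68, 65, 68, 62, 65, 104, 105, 105, 123, 130, 130, 132, 132, 129]
125 [125, 124, 126, 126, 125, 126, 124, 114, 106, 103, 95, 78, 79, 79, 84, 88, 87, 85, 85, 89, 92, 90, 88, 83, 87, 83, 84, 81, 67, 62, 75, 103, 104, 94, 129, 130, 129, 130, 130, 128]
129 [126, 127, 125, 125, 124, 124, 
[... 746 characters left out ...]
109, 107, 103, 48, 29, 32, 42, 52, 57, 58, 60, 70, 75, 75, 74, 72, 69, 71, 71, 69, 66, 58, 90, 108, 105, 110, 127, 126, 128, 128, 129, 124, 124]
149 [122, 123, 124, 124, 123, 124, 116, 103, 109, 98, 46, 14, 16, 26, 14, 24, 23, 23, 30, 23, 21, 24, 28, 20, 27, 19, 22, 13, 39, 103, 109, 105, 118, 126, 126, 127, 128, 127, 123, 126]
153 [124, 124, 123, 124, 123, 122, 114, 111, 108, 90, 43, 32, 26, 28, 28, 30, 32, 30, 36, 20, 41, 41, 28, 19, 17, 20, 15, 15, 53, 113, 110, 97, 118, 124, 125, 127, 162, 204, 208, 205]
157 [123, 125, 123, 123, 121, 123, 116, 111, 108, 102, 97, 95, 95, 94, 95, 94, 93, 93, 91, 95, 93, 88, 86, 88, 90, 91, 88, 96, 103, 127, 147, 150, 203, 208, 205, 204, 203, 204, 205, 206]
```

{"api": "step_arm", "payload": {
  "motion": "1.01 0.24 0 0 0 -0.29 0;1.01 0.24 0 0 0 -0.29 0;1.01 0.24 0 0 0 -0.29 0;1.01 0.24 -0.4 0 0 -0.29 0;1.01 0.24 -0.7 0 0 -0.29 0"
}}

```text
clock: 13.82
ee_pos: [0.5689, 0.1264, 0.2224]
tcp_rot: [3.131, 0.26, -0.0]
contact_force: [0.1, -0.5, -0.5]
finger_gap: 0.0145
```

Run:
```python
from h import *
o=bot.get_obs();s=shot('wrist','w9');o=bot.get_obs();r=o['tcp_rot'];print(o['clock'],o['ee_pos'].round(4),np.degrees(2*np.arctan2(r[1],r[0])),o['contact_force'].round(1))
print(((np.array([.5698,.1258])-o['ee_pos'][:2])/.04).round(3))
cv2.imwrite('pics/m9.png',cv2.resize(cv2.imread('pics/w9.png')[150:270,176:336],(800,600),interpolation=cv2.INTER_CUBIC))
im=s['image'].astype(float);gold=(im[:,:,0]-im[:,:,2]>40).astype(np.uint8)
n,l,st,c=cv2.connectedComponentsWithStats(gold);print([(c[i].round(1),st[i,4]) for i in range(1,n) if st[i,4]>20])
```

```text
13.875 [0.5682 0.1265 0.2205] -350.48637374473594 [-0.4  0.1 -2.9]
[ 0.039 -0.017]
[(array([234.9, 114.9]), np.int32(109)), (array([479.1, 242.8]), np.int32(5288)), (array([258.2, 187.3]), np.int32(186)), (array([256.3, 208.3]), np.int32(93)), (array([256.8, 263.5]), np.int32(346)), (array([256.7, 296.5]), np.int32(325)), (array([ 70.5, 308.9]), np.int32(211)), (array([ 48.3, 329.7]), np.int32(396)), (array([ 68.2, 320.7]), np.int32(33)), (array([139.2, 332.4]), np.int32(53)), (array([163.7, 363.4]), np.int32(52))]
```

Run:
```python
from h import *
s=load('w9');im=s['image'].astype(float);g=im.mean(2)
tcp=bot.get_obs()['ee_pos'];y=np.radians(9.5);R=np.array([[np.cos(y),-np.sin(y)],[np.sin(y),np.cos(y)]])
T=lambda uv,z:(R.T@(at(s,uv,z)[:2]-tcp[:2])*1e3).round(2)
print('expect boss hole',proj(s,[[*(np.array([.5691,.125])+R@[.0226,0]),.142]]))
n,l,st,c=cv2.connectedComponentsWithStats((g<70).astype(np.uint8))
for i in range(1,n):
    if 8<st[i,4]<80 and 220<c[i][0]<290 and 100<c[i][1]<220: print('dark',c[i].round(2),st[i,4],T(c[i],.142))
print('gold',T((256.3,208.3),tcp[2]-.0062),'studs',T((256.8,263.5),tcp[2]+.03),T((256.7,296.5),tcp[2]+.03))
for v in(170,175,180,185,190,195):
    print(v,g[v,236:280].astype(int).tolist())
```

```text
expect boss hole [[257.82883698 168.72464797]]
dark [257.72 119.25] 65 [58.8  -1.51]
dark [246.92 137.23] 39 [46.24  6.19]
dark [268.83 137.39] 36 [46.11 -9.43]
dark [257.9  168.87] 31 [23.09 -1.65]
dark [256.12 209.12] 43 [-8.43 -0.3 ]
gold [19.39 -0.61] studs [ 8.47 -0.88] [-7.67 -0.83]
170 [123, 121, 126, 122, 120, 120, 121, 120, 120, 124, 127, 125, 123, 123, 126, 124, 126, 125, 128, 67, 30, 18, 23, 21, 29, 75, 122, 125, 120, 121, 122, 124, 127, 126, 126, 126, 125, 125, 124, 126, 126, 124, 123, 158]
175 [121, 120, 123, 124, 120, 121, 121, 120, 105, 101, 105, 97, 95, 92, 95, 95, 94, 96, 106, 105, 105, 104, 103, 105, 104, 103, 105, 100, 93, 94, 96, 96, 99, 116, 120, 105, 120, 203, 207, 178, 203, 207, 204, 205]
180 [119, 122, 123, 124, 119, 123, 122, 121, 109, 90, 88, 79, 39, 20, 19, 22, 20, 13, 12, 17, 14, 21, 18, 14, 19, 15, 15, 19, 11, 16, 14, 13, 60, 139, 149, 144, 181, 206, 206, 202, 205, 204, 203, 208]
185 [114, 97, 99, 98, 97, 96, 96, 95, 90, 87, 88, 81, 92, 98, 103, 109, 114, 114, 118, 119, 80, 69, 72, 69, 70, 68, 70, 68, 68, 70, 65, 65, 76, 125, 129, 134, 172, 195, 205, 205, 203, 204, 206, 204]
190 [97, 95, 96, 99, 97, 95, 97, 95, 92, 88, 89, 83, 70, 67, 70, 63, 60, 61, 60, 62, 63, 60, 62, 63, 60, 62, 67, 68, 67, 67, 66, 64, 80, 124, 128, 132, 177, 205, 205, 205, 204, 203, 206, 206]
195 [94, 98, 98, 96, 96, 96, 96, 96, 92, 92, 90, 75, 40, 18, 24, 15, 17, 22, 20, 10, 13, 16, 24, 21, 18, 24, 35, 31, 26, 26, 14, 28, 82, 126, 126, 132, 180, 194, 195, 199, 202, 204, 205, 206]
```

{"api": "step_arm", "payload": {
  "motion": "0.036 -0.017 0 0 0 0 0;0.036 -0.017 -0.2 0 0 0 0;0.036 -0.017 -0.5 0 0 0 0;0.036 -0.017 -0.65 0 0 0 0;0.036 -0.017 -0.65 0 0 0 0"
}}

```text
clock: 14.5
ee_pos: [0.5704, 0.1259, 0.1966]
tcp_rot: [-3.131, -0.26, 0.002]
contact_force: [-0.8, 0.1, -0.3]
finger_gap: 0.0149
```

Run:
```python
from h import *
s=shot('wrist','w10')
for _ in range(3):
    o=bot.get_obs();r=o['tcp_rot'];print(o['clock'],o['ee_pos'].round(4),np.degrees(2*np.arctan2(r[1],r[0])),o['contact_force'].round(1))
im=s['image'].astype(float);g=im.mean(2);tcp=o['ee_pos'];y=np.radians(9.5);R=np.array([[np.cos(y),-np.sin(y)],[np.sin(y),np.cos(y)]])
T=lambda uv,z:(R.T@(at(s,uv,z)[:2]-tcp[:2])*1e3).round(2)
n,l,st,c=cv2.connectedComponentsWithStats((g<70).astype(np.uint8))
for i in range(1,n):
    if 15<st[i,4]<80 and 250<c[i][0]<264 and 140<c[i][1]<205: print('dark',c[i].round(2),st[i,4],T(c[i],.142))
n,l,st,c=cv2.connectedComponentsWithStats((im[:,:,0]-im[:,:,2]>40).astype(np.uint8))
for i in range(1,n):
    if 240<c[i][0]<270 and st[i,4]>40: print('gold',c[i].round(2),st[i,4],T(c[i],tcp[2]-.0062))
```

```text
14.55 [0.5707 0.1258 0.1972] 9.510150668967965 [ 0.5  0.4 -1.1]
14.55 [0.5707 0.1258 0.1972] 9.510150668967965 [ 0.5  0.4 -1.1]
14.55 [0.5707 0.1258 0.1972] 9.510150668967965 [ 0.5  0.4 -1.1]
dark [256.95 180.21] 38 [20.65 -0.73]
gold [256.2  208.17] 93 [19.51 -0.36]
gold [256.75 263.5 ] 347 [-12.27  -0.62]
gold [256.61 296.59] 322 [-33.23  -0.53]
```

{"api": "step_arm", "payload": {
  "motion": "-0.018 -0.007 0 0 0 0 0;-0.018 -0.007 -0.1 0 0 0 0;-0.018 -0.007 -0.2 0 0 0 0;-0.018 -0.007 -0.3 0 0 0 0;-0.018 -0.007 -0.3 0 0 0 0"
}}

```text
clock: 15.18
ee_pos: [0.5699, 0.1256, 0.1849]
tcp_rot: [3.131, 0.261, -0.001]
contact_force: [-0.0, 0.0, -0.1]
finger_gap: 0.0145
```

{"api": "step_arm", "payload": {
  "motion": "0 0 -0.05 0 0 0 0;0 0 -0.1 0 0 0 0;0 0 -0.15 0 0 0 0;0 0 -0.2 0 0 0 0;0 0 -0.2 0 0 0 0"
}}

```text
clock: 15.8
ee_pos: [0.5701, 0.1256, 0.1773]
tcp_rot: [3.131, 0.261, -0.0]
contact_force: [-0.8, 0.2, -1.3]
finger_gap: 0.0146
```

{"api": "step_arm", "payload": {
  "motion": "0 0 -0.1 0 0 0 0;0 0 -0.2 0 0 0 0;0 0 -0.3 0 0 0 0;0 0 -0.4 0 0 0 0;0 0 -0.4 0 0 0 0"
}}

```text
clock: 16.42
ee_pos: [0.5699, 0.1256, 0.161]
tcp_rot: [3.131, 0.26, -0.001]
contact_force: [0.4, 0.2, -1.3]
finger_gap: 0.0146
```

{"api": "step_arm", "payload": {
  "motion": "0 0 -0.05 0 0 0 0;0 0 -0.1 0 0 0 0;0 0 -0.15 0 0 0 0;0 0 -0.19 0 0 0 0;0 0 -0.19 0 0 0 0"
}}

```text
clock: 17.05
ee_pos: [0.5704, 0.1256, 0.1542]
tcp_rot: [3.131, 0.26, 0.001]
contact_force: [-1.2, 1.0, 5.0]
finger_gap: 0.0149
```

{"api": "step_arm", "payload": {
  "motion": "0 0 -0.02 0 0 0 0;0 0 -0.04 0 0 0 0;0 0 -0.05 0 0 0 0;0 0 -0.05 0 0 0 0;0 0 -0.05 0 0 0 0"
}}

```text
clock: 17.68
ee_pos: [0.5704, 0.1256, 0.1525]
tcp_rot: [3.131, 0.26, 0.001]
contact_force: [-2.5, -0.2, 5.9]
finger_gap: 0.0145
```

{"api": "step_arm", "payload": {
  "motion": "0 0 -0.02 0 0 0 0;0 0 -0.03 0 0 0 0;0 0 -0.04 0 0 0 0;0 0 -0.04 0 0 0 0;0 0 -0.04 0 0 0 0"
}}

```text
clock: 18.3
ee_pos: [0.5705, 0.1256, 0.1522]
tcp_rot: [3.13, 0.261, 0.003]
contact_force: [-5.7, -0.3, 14.8]
finger_gap: 0.0148
```

{"api": "step_arm", "payload": {
  "motion": "-0.01 0 0 0 0 0 0;-0.02 0 0 0 0 0 0;-0.02 0 0 0 0 0 0;-0.02 0 -0.015 0 0 0 0;-0.02 0 -0.015 0 0 0 0"
}}

```text
clock: 18.92
ee_pos: [0.5704, 0.1256, 0.1521]
tcp_rot: [3.13, 0.261, 0.005]
contact_force: [-2.9, 0.1, 17.2]
finger_gap: 0.0149
```

Run:
```python
from h import *
o=bot.get_obs();print(o['clock'],o['ee_pos'].round(4),o['tcp_rot'].round(4),o['contact_force'].round(1),o['wrist_torque'].round(2),o['finger_gap'])
s=shot('side','s11');t=shot('wrist','w11')
P=proj(s,[o['ee_pos']])[0].astype(int);print(P)
b=cv2.imread('pics/s11.png')[P[1]-45:P[1]+45,P[0]-60:P[0]+60];a=cv2.imread('pics/w11.png')[140:260,186:326]
cv2.imwrite('pics/m11.png',np.hstack([cv2.resize(a,(400,343),interpolation=cv2.INTER_CUBIC),cv2.resize(b,(400,343),interpolation=cv2.INTER_CUBIC)]))
```

```text
18.925 [0.5704 0.1256 0.1521] [3.1304 0.2605 0.0054] [-2.9  0.1 17.2] [0.   0.77 0.04] 0.014916430301181402
[213 199]
```

View pics/m11.png

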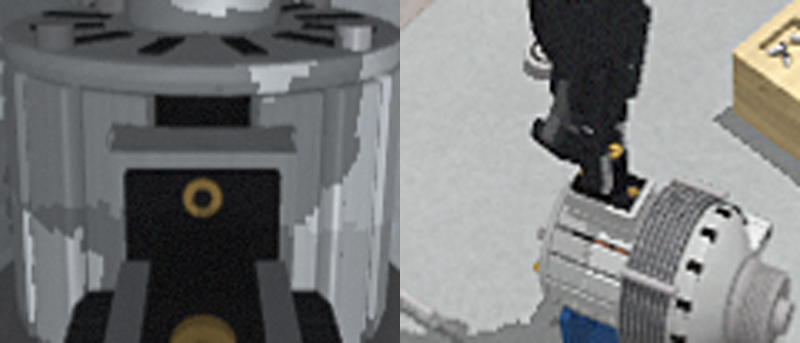

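The flange sits on the boss. It is centred laterally and shows an even strip of about 3 mm between the flange end (row 168) and the boss edge (row 152), as it should. I'll relieve the small side force and press slightly more.

{"api": "step_arm", "payload": {
  "motion": "-0.01 0 0 0 0 0 0;-0.02 0 0 0 0 0 0;-0.02 0 -0.01 0 0 0 0;-0.02 0 -0.02 0 0 0 0;-0.02 0 -0.02 0 0 0 0"
}}

```text
clock: 19.65
ee_pos: [0.5704, 0.1256, 0.1521]
tcp_rot: [3.13, 0.26, 0.008]
contact_force: [-1.8, 0.4, 19.7]
finger_gap: 0.0145
```

{"api": "step_arm", "payload": {
  "motion": "0 0 0 0 0 0 0;0 0 0 0 0 0 0;0 0 0 0 0 0 0;0 0 0 0 0 0 0;0 0 0 0 0 0 0"
}}

```text
clock: 20.27
ee_pos: [0.5704, 0.1256, 0.1521]
tcp_rot: [3.13, 0.26, 0.008]
contact_force: [-1.9, 1.8, 18.6]
finger_gap: 0.0146
```

Run:
```python
from h import *
s=shot('wrist','w12');o=bot.get_obs();print(o['clock'],o['ee_pos'].round(4),o['tcp_rot'].round(4),o['contact_force'].round(1),o['wrist_torque'].round(2),o['finger_gap'])
# flange outline predicted flat at z=.146 vs dark region corners
im=s['image'].astype(float);g=im.mean(2)
for u in(235,245,268,278):
    col=g[175:225,u];k=np.argmax(col<45);print(u,175+k, at(s,(u,175+k),.146).round(4))
```

```text
20.325 [0.5703 0.1256 0.1521] [3.1302 0.2605 0.0083] [-2.4  0.9 19.4] [0.07 0.55 0.03] 0.014565750565268711
235 199 [0.5928 0.1398 0.146 ]
245 175 [0.606  0.1367 0.146 ]
268 175 [0.6079 0.1255 0.146 ]
278 199 [0.5964 0.1184 0.146 ]
```

{"api": "step_arm", "payload": {
  "motion": "0.01 0 0 0 0.015 0 0;0.02 0 0 0 0.03 0 0;0.02 0 0 0 0.03 0 0;0.02 0 0 0 0.03 0 0;0.02 0 0 0 0.03 0 0"
}}

```text
clock: 20.95
ee_pos: [0.5704, 0.1256, 0.1521]
tcp_rot: [3.131, 0.261, -0.002]
contact_force: [-7.7, 0.0, 21.8]
finger_gap: 0.0149
```

Run:
```python
from h import *
o=bot.get_obs();print(o['clock'],o['ee_pos'].round(4),o['tcp_rot'].round(4),o['contact_force'].round(1),o['wrist_torque'].round(2),o['finger_gap'])
```

```text
20.95 [0.5704 0.1256 0.1521] [ 3.1306e+00  2.6070e-01 -2.2000e-03] [-7.7  0.  21.8] [-0.04  1.24 -0.06] 0.014881686505496188
```

{"api": "step_arm", "payload": {
  "motion": "-0.015 0 0 0 0 0 0;-0.03 0 0 0 0 0 0;-0.03 0 0 0 0 0 0;-0.03 0 0 0 0 0 0;-0.03 0 0 0 0 0 0"
}}

```text
clock: 21.58
ee_pos: [0.5704, 0.1256, 0.1521]
tcp_rot: [3.131, 0.261, 0.002]
contact_force: [0.5, 0.4, 18.8]
finger_gap: 0.0153
```

Run:
```python
from h import *
o=bot.get_obs();print(o['clock'],o['ee_pos'].round(4),o['tcp_rot'].round(4),o['contact_force'].round(1),o['wrist_torque'].round(2),o['finger_gap'])
s=shot('top','t13');t=load('top0')
# cover still in compartment: mean colour there vs start
for P in([.505,-.132,.061],):
    u,v=proj(s,[P])[0].astype(int);print('compartment grey now/start',s['image'][v-2:v+3,u-2:u+3].mean((0,1)).round(),t['image'][v-2:v+3,u-2:u+3].mean((0,1)).round())
# bystanders (pixels of the first 800 px view): difference to start
for n,p in dict(screwdriver=(247,180),bearing=(403,166),pulley=(495,171),purple=(573,350)).items():
    u,v=(np.array(p)*.64).astype(int);d=np.abs(s['image'][v-12:v+13,u-12:u+13].astype(float)-t['image'][v-12:v+13,u-12:u+13]).mean();print(n,d.round(1))
```

```text
21.575 [0.5704 0.1256 0.1521] [3.1307e+00 2.6050e-01 1.6000e-03] [ 0.5  0.4 18.8] [ 0.05 -0.09  0.  ] 0.015289413330148974
compartment grey now/start [120. 126. 125.] [186. 186. 148.]
screwdriver 71.4
bearing 14.9
pulley 12.2
purple 14.5
```

Run:
```python
from h import *
print(bot.job_done());o=bot.get_obs();print(o['clock'],o['ee_pos'].round(4),o['contact_force'].round(1))
```

```text
the job is handed in; nothing more can be done
None
the job is handed in; nothing more can be done
```

The job is handed in at 21.6 s on the robot's clock (limit 54 s). The dust cover lies flat in the long compartment of the right-hand block. The black brush holder is down in the window and the arm is still holding it there.

**Last checks:**
- **Flange home:** the tool stopped against something hard at z = 152.1 mm, where a flange sitting on the 142 mm boss should put it. It went in without jamming, and the spring force rose as expected just before the stop.
- **Push:** the arm presses down with about 19 N, with almost no side force (0.5 N) or wrist moment. The tool is within about 0.1° of vertical.
- **Flange position:** the last picture shows it centred side to side on the boss, with about 3 mm of boss showing at its end, as the sizes require.
- **Cover:** it matched its expected outline in the compartment, and that spot was still grey in the final top picture.

**Less certain:**
- **Lengthways fit:** my image estimates of the holder's position along the window disagreed by about 1 mm. While seating, up to 7.7 N of side force built up, which I relieved.
- **Bystanders:** my before-and-after image comparison told me nothing. It differed at all four spots, most of all at the screwdriver, where I think the arm or its shadow covers it, though I did not look. I never moved the arm to any of them.

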